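# Turn a medicine tray round the corner post and seat it at the code reader

### The arm

A 6-joint arm with a two-finger parallel gripper is mounted at the origin on the work surface. World frame = base frame: x ahead of the robot, y to its left, z up, the work surface at z = 0. Lengths are in mm, angles in rad, forces in N, time in s.
With the tool pointing down it reaches from about 350 to 975 mm from the base axis. Payload 7.1 kg.
Tool frame: the origin (TCP) lies at the very end of the fingers, on their centre line; the grasp point (between the pads) lies 19 mm behind it (ctrl.grip_point_offset is the distance from the TCP to the grasp point, in mm); z points along the fingers, y is the direction in which the jaws open and shut (so a half turn about z gives the same grasp; the last joint's range is limited). The gripper opens to 88 mm and grips with 3 to 60 N. Pads are 20 mm wide; open, the fingers measure 115 mm over their backs; the gripper's body (75 mm by 178 mm) begins 61 mm behind the grasp point.
Start: joints at [-1.353, 0.423, 1.63, -0, 1.089, -0.019], TCP at [146.64, -607.537, 222.675] pointing down, gripper open.
Joint ranges: [-3, 3], [-0.9, 2.11], [0.09, 2.58], [-1.31, 4.45], [0.11, 2.69], [-2.54, 2.54]. Speed limits (rad/s): [2.39, 2.39, 3.01, 3.14, 3.14, 3.14].

### API

Orientations are given as a rotation vector (axis times angle).
In Python, from workcell import ctrl gives the robot as it stands.
- The arm moves only by the tool move_arm, never from a script. Its argument "increments" is one flat list of numbers, 5 for each row, row after row: the closure in counts, from 0 (fully open) to 255 (shut), then the shift along the tool's x, y, z in mm, then the turn about the tool's z in degrees. In form: [grip, dx, dy, dz, yaw, grip, dx, dy, dz, yaw, ...]. A call has 1 to 12 rows; each row is the pose to reach, as a shift and turn from the pose measured when the call began, along the tool's axes at that moment; what a row does not reach only later rows make up. A row lasts 1/8 s, in which the tool goes at most 62.5 mm and 10.7 degrees, less where a joint would pass 70% of its speed; a pose out of reach is approached as far as the arm can. A call with a gripper value outside its range is refused whole. The fingers move at their own pace and stop on an object; the grip force is fixed at half the most. Time passes only in rows, so rows that repeat a pose let the fingers close. It gives the time, the measured TCP pose, the force and the opening at its end, in the units of the state.
- ctrl.get_obs(): the state, without advancing time (a new reading comes with each control period).
- ctrl.get_image(name): name is "scene" or "top" or "wrist"; returns a dict with "frame" (420x560x3 uint8, red, green, blue), "vertical_fov" (degrees; the focal length in pixels is half the picture's height over the tangent of half this angle, whatever the lens; pixels are square), "cx", "cy" (the principal point, pixels), "distortion" ([k1, k2, p1, p2, k3] as OpenCV has them; the pictures are not rectified), "pose" (4x4, takes a point from camera to world coordinates); the wrist camera has in their place "mount" (4x4, takes a point from camera to tool coordinates, whose origin is the TCP and whose axes are the flange's). Camera axes: x right, y down, z forward; pixel columns grow to the right and rows downward; lengths in mm; the calibration is good to about 2 mm. A picture is of the moment at which its call begins: read the wrist's pose just before it. There is no depth.
- ctrl.close_job(): hands the job in, once; it reports no verdict.
The state is a dict: "t": time; "qpos": joint angles; "qvel": joint speeds; "joint_torque": joint torques, N m; "ee_pos": TCP position; "orientation": TCP orientation; "ft_force": force on the tool from outside, world axes, zero at the start; "moment": the same for the moment, N m; "width": finger opening in mm.
Only numpy, scipy, OpenCV 4.12 (cv2) and the standard library are available. Lean on these libraries where they do the work, as an engineer would, in place of code of your own. Each camera call takes 0.05 s, during which the arm holds its last target.

### The job

The square white medicine tray stands with its red wall facing the wrong way for the code reader. Push it against the yellow corner post so that it turns a quarter turn around the post, until its red wall faces the reader's black pad; then slide it along the fence and press the red wall onto the pad with about 11 N for a full second, and leave it there square against fence and pad. Push gently, never with more than 20 N, keep the tray flat on the worktop and do not disturb the other things.

Things in the scene. Friction and masses are not known exactly. Their poses are not given: they have to be found in the camera images.
- tray: Loose open square tray, 120 x 120 mm outside, 35 mm high, walls 5 mm, floor 4 mm thick, empty, 0.31 to 0.63 kg. Origin: centre of its underside, z up. Its +x wall is red, the rest white. Shut fingers can push its walls from within, in a corner too; 1.5 to 5.5 N slide it. At the start it lies 90 to 130 mm before the post, red wall facing station +y within 0.2 rad, the right part of its front wall facing the post.
- mark (a point): Centre of the red wall's outer face: 60 mm from the tray's origin along the tray's x, 17.5 mm up.
- station: Fixed reading station. Its place varies by 7 x 12 cm and its yaw by 0.2 rad; x runs along the fence to the pad (about to the robot's left), y from the fence to the open side where the tray goes (towards the robot). Origin: on the worktop beside the post, in the plane of the fence's face (y = 0).
- fence (a point): Middle of the top edge of the aluminium fence's smooth face, 32 mm up; the fence runs from station x = 45 to 200 mm at y = 0. The wall of the tray that meets the post (its -y wall) ends flat on this face, after a clockwise turn seen from above, passing the post on the station's +y side.
- seat (a point): Where the tray's origin belongs when seated on a pad in its foremost setting (up to 10 mm further along x if the pad is set back): on the worktop, station x = 135, y = 60 mm; the axes are the station's, and the tray's x must then point along station x.
- post: Fixed upright yellow post with a black band, 24 mm in diameter, 45 mm high, at the start of the fence, its edge flush with the fence's face (centre at station x = 0, y = -12 mm). Origin: centre of its foot.
- reader: White reader box, fixed to the station, 50 mm high (station x 245 to 325, y -15 to 135 mm), with the black pad before it: 90 mm wide, 4 to 36 mm up, sprung along station x, 8 N per mm, stop after 4 mm. The pad's depth is set by hand: its face rests 0 to 10 mm behind this origin (station x 195, y 60 mm); where, only touch or sight tells. Pushing also takes the tray's 1.5 to 5.5 N of friction.
- amber_jar: Bystander, to be left alone: small amber jar, 40 mm across, 60 mm high, behind the fence; origin: centre of its underside.
- blue_pack: Bystander, to be left alone: small white and blue pack, 75 x 45 x 35 mm, on the robot's side of the station; origin: centre of its underside.
- vial: Bystander, to be left alone: small clear vial, 30 mm across, 50 mm high, on the robot's side of the pad; origin: centre of its underside.
- red_cap_bottle: Bystander, to be left alone: clear bottle with red cap, 68 mm across, 200 mm high, far right; origin: centre of its underside.
- steel_bowl: Bystander, to be left alone: steel bowl, 120 mm across, 45 mm high, left; origin: centre of its underside.
- beaker: Bystander, to be left alone: glass cup, 70 mm across, 80 mm high, right; origin: centre of its underside.
- orange_pack: Bystander, to be left alone: flat white and orange pack, 120 x 50 x 30 mm, near right; origin: centre of its underside.
Mind the look-alikes: they are no part of the job. Leave any purple look-alike of the tray alone.

How it is judged (in metres and radians):
On the way, in this order (a step that is already met when the one before it is completed fails the run):
1. the tray is part-way round (25 to 65 degrees still to go) and bears on the post with more than 0.5 N (angle between the x axis of tray and the x axis of station, either way round between 0.44 and 1.13 rad and x of reader in the frame of tray above 0 m and contact force between tray and post above 0.5 N), for 0.1 s.
2. the tray has turned: its red wall faces the pad within 0.2 rad, before it is pressed onto the pad (angle between the x axis of tray and the x axis of station, either way round below 0.2 rad and x of reader in the frame of tray above 0.05 m), for 0.1 s.
3. the red wall is pressed onto the pad with 6 to 16 N for half a second (contact force between tray and reader between 6 and 16 N and angle between the x axis of tray and the x axis of station, either way round below 0.08 rad), for 0.5 s.
At the end, for the whole second after the job is handed in: the tray lies flat and at rest, its red wall towards the pad and at least 189 mm along station x (6 mm short of the pad's foremost setting), its side at most 6 mm off the fence, square to the station within 0.07 rad (x of mark in the frame of station above 0.189 m and y of tray in the frame of station between 0.055 and 0.066 m and angle between the x axis of tray and the x axis of station, either way round below 0.07 rad and angle between tray's own z axis and vertical below 0.05 rad and height (world z) of tray below 0.005 m and linear speed of tray below 0.01 m/s); the robot touches nothing.
It fails at once if the fingers push the tray with more than 20 N (contact force between the fingers and tray above 20 N).
It fails at once if the tray is pushed against post, fence or pad with more than 20 N (contact force between tray and station above 20 N).
It fails at once if the tray is tipped or lifted (angle between tray's own z axis and vertical above 0.15 rad or height (world z) of tray above 0.012 m).
It fails at once if another thing is moved by more than 15 mm (distance of any of amber_jar, blue_pack, vial, red_cap_bottle, steel_bowl, beaker, orange_pack from where it was at the start of the episode above 0.015 m).
It also fails if it takes over 72 s, if anything falls off the work surface, if the arm or the gripper's body presses on something with over 40 N, if the wrist force passes 120 N, or if a joint passes its speed limit or range.

## Working session

There is one attempt and no reset: what is moved stays moved. The work goes in short steps, Python scripts to look and compute and a tool call to move; the robot and the scene stay as the last step left them, time stands still between calls to the robot, and variables do not carry over. Pictures are saved under pics/ and viewed, and the job is handed in when it is done.

Besides the shell and the picture viewer there is one more tool, called after ">>>" by a JSON object that holds its "op" and its "data". move_arm: Moves the arm, as the interface text tells. Its arguments: {"type":"object","properties":{"increments":{"type":"array","items":{"type":"number"}}},"required":["increments"]}

```bash
mkdir -p pics; ls; cat > h.py <<'E'
import numpy as np, cv2
from workcell import ctrl
def K(im):
    h=im["frame"].shape[0]; f=h/2/np.tan(np.radians(im["vertical_fov"])/2)
    return np.array([[f,0,im["cx"]],[0,f,im["cy"]],[0,0,1.]])
def pose(im,obs=None):
    if "pose" in im: return np.array(im["pose"])
    T=np.eye(4);T[:3,:3]=cv2.Rodrigues(np.array(obs["orientation"],float))[0];T[:3,3]=obs["ee_pos"]
    return T@np.array(im["mount"])
def plane(im,px,z,obs=None):
    px=np.array(px,float).reshape(-1,1,2)
    u=cv2.undistortPoints(px,K(im),np.array(im["distortion"],float)).reshape(-1,2)
    T=pose(im,obs); d=np.c_[u,np.ones(len(u))]@T[:3,:3].T; o=T[:3,3]
    return (o+d*((z-o[2])/d[:,2])[:,None])
def proj(im,P,obs=None):
    T=np.linalg.inv(pose(im,obs))
    return cv2.projectPoints(np.array(P,float).reshape(-1,1,3),cv2.Rodrigues(T[:3,:3])[0],T[:3,3],K(im),np.array(im["distortion"],float))[0].reshape(-1,2)
E
python3 - <<'E'
from h import *
o=ctrl.get_obs(); print(o)
for n in ["scene","top","wrist"]:
    im=ctrl.get_image(n); cv2.imwrite(f"pics/{n}0.png",im["frame"][:,:,::-1]); print(n,{k:v for k,v in im.items() if k!="frame"})
E
```

```text
pics
{'t': 0.0, 'qpos': array([-1.35297973e+00,  4.23855895e-01,  1.63070960e+00,  2.21716272e-06,
        1.08860645e+00, -1.90373786e-02]), 'qvel': array([ 0.0003523 ,  0.00223588,  0.00107257, -0.00071951,  0.00167105,
        0.00060662]), 'joint_torque': array([-2.10497703e-03, -5.44632375e+01, -2.73666698e+01,  6.40874240e-02,
        2.27860693e-02, -1.02345712e-04]), 'ee_pos': array([ 146.53215533, -606.98861795,  221.88460859]), 'orientation': array([-3.11802755e+00, -3.70993007e-01,  2.42963248e-04]), 'ft_force': array([-0.68341286,  0.34312484, -0.05711946]), 'moment': array([0.01383937, 0.01130017, 0.04109128]), 'width': 87.81127320458313}
scene {'vertical_fov': 49.779588971311384, 'cx': 276.86770613183563, 'cy': 202.90357081309725, 'distortion': array([0.04490904, 0.        , 0.        , 0.        , 0.        ]), 'pose': array([[-2.49133315e-01,  5.46405632e-01, -7.99608327e-01,
         1.58946531e+03],
       [ 9.68402085e-01,  1.30830065e-01, -2.12322623e-01,
         2.79473380e+02],
       [-1.14014673e-02, -8.27239010e-01, -5.61734481e-01,
         8.17214625e+02],
[... 446 characters left out ...]
       [ 3.36078196e-04, -9.23600250e-02, -9.95725621e-01,
         1.16125428e+03],
       [ 0.00000000e+00,  0.00000000e+00,  0.00000000e+00,
         1.00000000e+00]])}
wrist {'vertical_fov': 63.138392944287354, 'cx': 275.10481684144384, 'cy': 211.14626248019204, 'distortion': array([0.00818738, 0.        , 0.        , 0.        , 0.        ]), 'mount': array([[-1.73101786e-04, -9.52838351e-01, -3.03478247e-01,
         8.41080331e+01],
       [ 9.99999983e-01, -1.45654115e-04, -1.13078799e-04,
        -1.74530999e+00],
       [ 6.35429603e-05, -3.03478262e-01,  9.52838360e-01,
        -1.60148190e+02],
       [ 0.00000000e+00,  0.00000000e+00,  0.00000000e+00,
         1.00000000e+00]])}
```

View pics/top0.png

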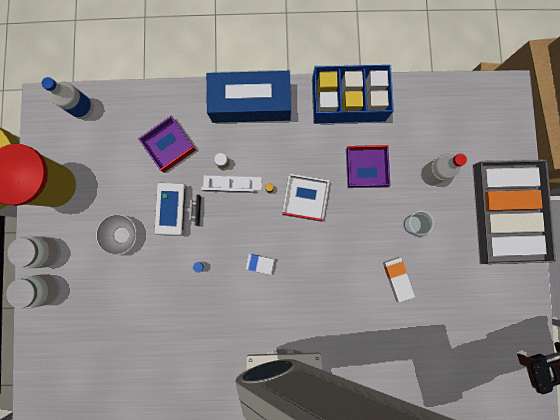

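View pics/scene0.png

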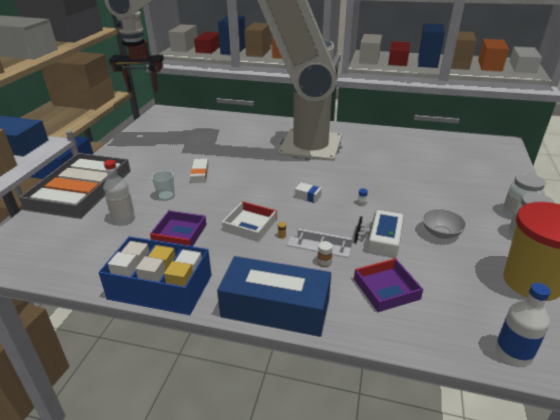

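The white tray is at about (306,197) in the top view with its red wall at the bottom; the purple look-alikes are at (167,143) and (368,166). The post is at (269,188), the fence about 203–262 at row 184, and the reader at (170,208).

```bash
python3 - <<'E'
from h import *
im=ctrl.get_image("top"); f=im["frame"]
c=f[150:290,140:350]; cv2.imwrite("pics/crop1.png",cv2.resize(c[:,:,::-1],None,fx=3.8,fy=3.8,interpolation=cv2.INTER_CUBIC))
E
```

```text
(no output)
```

View pics/crop1.png

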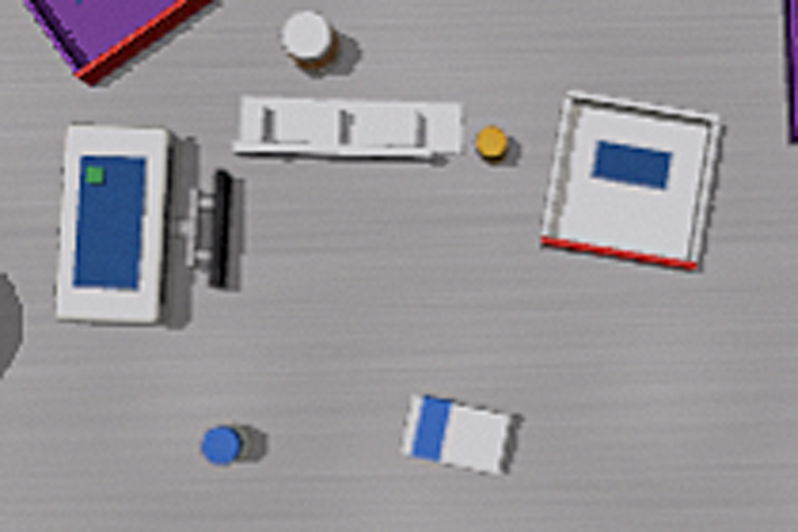

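The crop confirms it: the tray has a white body with a red wall on its robot side (crop 540–718 × 92–270), next to the yellow post at crop (491,142). Both look-alikes are purple.

```bash
python3 - <<'E'
from h import *
im=ctrl.get_image("top")
def C(p): return np.array(p,float)/3.8+[140,150]
print("tray corners",plane(im,C([[570,93],[718,116],[697,268],[542,241]]),35).round(1))
print("post",plane(im,C([[491,142]]),45).round(1))
print("fence top edge",plane(im,C([[235,152],[460,153]]),32).round(1))
print("fencelow",plane(im,C([[240,155],[445,160]]),0).round(1))
print("pad face top",plane(im,C([[232,172],[228,287]]),36).round(1))
print("box",plane(im,C([[70,125],[173,130],[163,322],[58,319]]),50).round(1))
print("vial",plane(im,C([[221,445]]),50),"pack",plane(im,C([[463,433]]),35), "jar",plane(im,C([[310,38]]),60))
E
```

```text
tray corners [[ 627.   -33.1   35. ]
 [ 606.2 -145.9   35. ]
 [ 489.9 -125.5   35. ]
 [ 513.6   -8.5   35. ]]
post [[589.1  28.1  45. ]]
fence top edge [[588.8 225.1  32. ]
 [583.3  52.5  32. ]]
fencelow [[591.4 227.6   0. ]
 [582.9  66.    0. ]]
pad face top [[572.8 226.7  36. ]
 [484.9 230.4  36. ]]
box [[610.1 346.8  50. ]
 [604.1 268.4  50. ]
 [459.1 276.5  50. ]
 [463.4 355.5  50. ]]
vial [[366.70310614 233.76404413  50.        ]] pack [[370.40373391  54.76182519  35.        ]] jar [[669.58882978 162.21469884  60.        ]]
```

```bash
cat >> h.py <<'E'
def inc(target,yaw=None):
    """tool-frame shift to world target, and turn (deg) so tool x has world angle yaw(deg)"""
    o=ctrl.get_obs(); R=cv2.Rodrigues(np.array(o["orientation"],float))[0]
    d=R.T@(np.array(target,float)-o["ee_pos"]); y0=np.degrees(np.arctan2(R[1,0],R[0,0]))
    print("ee",o["ee_pos"].round(1),"yaw0 %.1f"%y0,"F",o["ft_force"].round(2),"t %.2f"%o["t"]); print("shift",d.round(1),"turn",None if yaw is None else round((y0-yaw+180)%360-180,1))
E
python3 -c "
from h import *
inc([570,90,200],-3)"
```

```text
ee [ 146.6 -607.3  222.3] yaw0 13.6 F [0.61 0.01 0.56] t 0.25
shift [ 575.2 -578.5   22.7] turn 16.6
```

>>> {"op": "move_arm", "data": {"increments": [255,50,-50,0,0,255,100,-100,0,5,255,150,-150,0,10,255,200,-200,5,16.6,255,245,-245,10,16.6,255,290,-290,15,16.6,255,335,-335,20,16.6,255,380,-380,22,16.6,255,425,-425,22,16.6,255,470,-470,22,16.6,255,515,-515,22,16.6,255,550,-550,22,16.6]}}

```text
t: 1.75
ee_pos: [538.1, 34.0, 200.8]
orientation: [-3.14, 0.083, -0.0]
ft_force: [0.7, -0.8, -0.0]
width: 0.3
```

```bash
python3 -c "
from h import *
inc([570,90,200],-3)"
```

```text
ee [538.1  34.  200.8] yaw0 -3.0 F [ 0.68 -0.85 -0.04] t 1.75
shift [ 28.9 -57.6   0.9] turn -0.0
```

>>> {"op": "move_arm", "data": {"increments": [255,29,-57.5,1,0,255,29,-57.5,1,0,255,29,-57.5,1,0,255,29,-57.5,1,0]}}

```text
t: 2.25
ee_pos: [569.3, 88.6, 199.8]
orientation: [-3.14, 0.085, 0.001]
ft_force: [-0.0, 0.2, -0.4]
width: 0.8
```

```bash
python3 -c "
from h import *
import pickle
inc([570,90,200],-3)
o=ctrl.get_obs(); im=ctrl.get_image('wrist'); pickle.dump((o,im),open('w1.pkl','wb'))
cv2.imwrite('pics/w1.png',im['frame'][:,:,::-1])"
```

```text
ee [569.3  88.6 199.8] yaw0 -3.1 F [-0.02  0.22 -0.39] t 2.25
shift [ 0.6 -1.5 -0.2] turn -0.1
```

View pics/w1.png

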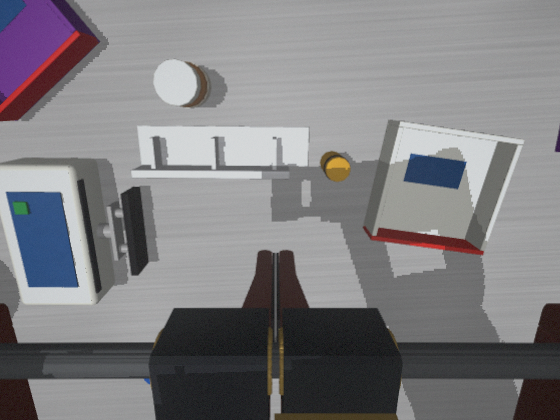

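```bash
python3 -c "
import cv2
f=cv2.imread('pics/w1.png')
cv2.imwrite('pics/w1a.png',cv2.resize(f[140:310,80:350],None,fx=2.96,fy=2.96,interpolation=cv2.INTER_CUBIC))
cv2.imwrite('pics/w1b.png',cv2.resize(f[110:260,310:530],None,fx=3.6,fy=3.6,interpolation=cv2.INTER_CUBIC))"
```

```text
(no output)
```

View pics/w1a.png

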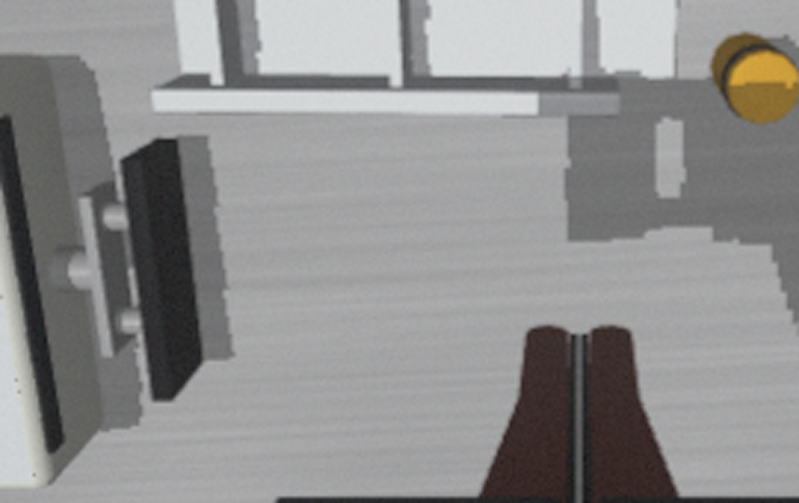

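View pics/w1b.png

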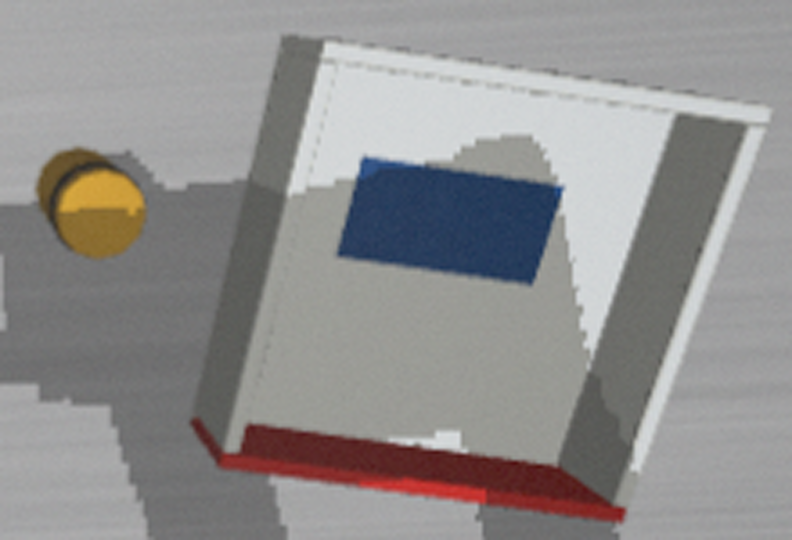

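```bash
python3 - <<'E'
from h import *
import pickle
o,im=pickle.load(open('w1.pkl','rb'))
A=lambda p: np.array(p,float)/2.96+[80,140]
B=lambda p: np.array(p,float)/3.6+[310,110]
P=lambda p,z: plane(im,p,z,o)[:,:2]
fe=P(A([[153,110],[618,113]]),32); print("fence",fe)
pad=P(A([[177,139],[202,360]]),36); pad2=P(A([[125,160],[152,400]]),36);print("pad candidates top",pad,pad2,"bottom z4",P(A([[177,139],[202,360]]),4))
post=P(B([[100,211]]),45); print("post",post)
tr=P(B([[322,42],[771,110],[625,519],[220,464]]),35); tb=P(B([[283,37],[193,422]]),0)
print("tray",tr,"bottom",tb,"centre",tr.mean(0))
for i in range(4): print(np.linalg.norm(tr[i]-tr[(i+1)%4]))
# finger taper: rays with tool plane x=10
M=np.array(im["mount"])
u=cv2.undistortPoints(A([[527,332],[632,332],[520,400],[640,400],[482,497],[677,497]]).reshape(-1,1,2),K(im),np.array(im["distortion"])).reshape(-1,2)
d=np.c_[u,np.ones(6)]@M[:3,:3].T
for X in (10,-10): print(X,(M[:3,3]+d*((X-M[0,3])/d[:,0])[:,None]).round(1).tolist())
E
```

```text
fence [[590.73381717 229.23751909]
 [581.50694895  76.35527188]]
pad candidates top [[581.47073172 221.40185023]
 [501.71656518 226.52397836]] [[575.32395894 239.75123773]
 [487.09642804 246.89955277]] bottom z4 [[574.406901   234.80153186]
 [486.77276505 240.42974281]]
post [[590.92000605  30.86778593]]
tray [[ 629.48655039  -27.34625564]
 [ 605.85065838 -144.01576422]
 [ 491.05070291 -121.69999107]
 [ 514.35732211   -5.04136009]] bottom [[628.94113188 -28.47188598]
 [514.0165219   -6.00276592]] centre [560.18630845 -74.52584276]
119.03961367159657
116.94880721210714
118.96400582217261
117.26997727548068
10 [[10.0, -10.6, 1.3], [10.0, 7.7, 1.3], [10.0, -10.4, -23.3], [10.0, 7.7, -23.3], [10.0, -13.9, -48.8], [10.0, 10.9, -48.8]]
-10 [[-10.0, -13.0, 45.1], [-10.0, 10.3, 45.1], [-10.0, -12.8, 13.9], [-10.0, 10.2, 13.9], [-10.0, -17.2, -18.5], [-10.0, 14.3, -18.6]]
```

```bash
cat >> h.py <<'E'
S=np.array([578.85,31.5]); ex=np.array([.060,.9982]); ey=np.array([-.9982,.060])
def st(p): d=np.array(p)[:2]-S; return np.array([d@ex,d@ey])
def wo(x,y): return S+x*ex+y*ey
E
python3 -c "
from h import *
print(ctrl.get_obs()['qpos'])
c=np.array([560,-75.5]);xt=np.array([-.982,.192]);yt=np.array([-.192,-.982])
inc([*(c+15*xt),60],-11)
print(st(c))"
```

```text
[1.33295360e-01 3.79904974e-01 1.75784316e+00 4.60887487e-04
 1.00408697e+00 1.75809212e+00]
ee [569.4  88.5 199.9] yaw0 -3.1 F [-0.25 -0.37 -0.54] t 2.30
shift [-15.4 162.2 139.9] turn 7.9
[-107.9384    12.39607]
```

>>> {"op": "move_arm", "data": {"increments": [255,-2,20,5,-10,255,-4,40,15,-20,255,-6,60,30,-30,255,-8,80,50,-40,255,-10,105,70,-50,255,-12,130,100,-60,255,-14,150,120,-70,255,-15.4,162,140,-80,255,-15.4,162,140,-82,255,-15.4,162,140,-82,255,-15.4,162,140,-82]}}

```text
t: 3.68
ee_pos: [545.9, -72.2, 60.9]
orientation: [2.427, 1.993, 0.002]
ft_force: [-0.1, -0.0, -0.3]
width: 0.5
```

```bash
python3 -c "
from h import *
c=np.array([560,-75.5]);xt=np.array([-.982,.192]);yt=np.array([-.192,-.982])
inc([*(c+25*xt),10],79)
import pickle
o=ctrl.get_obs(); im=ctrl.get_image('wrist'); pickle.dump((o,im),open('w2.pkl','wb'))
cv2.imwrite('pics/w2.png',im['frame'][:,:,::-1])"
```

```text
ee [545.9 -72.2  60.9] yaw0 78.8 F [-0.13 -0.04 -0.28] t 3.67
shift [ -0.6 -10.6  50.9] turn -0.2
```

View pics/w2.png

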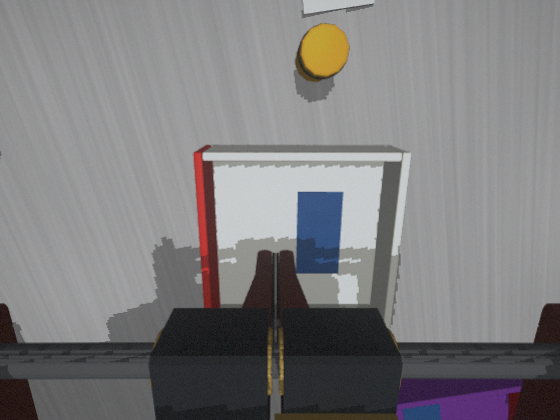

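>>> {"op": "move_arm", "data": {"increments": [255,0,-6,25,0,255,0,-10,45,0,255,0,-10,51,0,255,0,-18,51,0,255,0,-25,51,0,255,0,-29,51,0,255,0,-32,51,0,255,0,-35,51,0,255,0,-38,51,0]}}

```text
t: 4.85
ee_pos: [510.1, -65.0, 10.3]
orientation: [2.425, 1.993, 0.005]
ft_force: [4.5, -0.4, 2.3]
width: 0.4
```

>>> {"op": "move_arm", "data": {"increments": [255,0,-3,0,0,255,0,-6,0,0,255,0,-9,0,0,255,0,-12,0,0,255,0,-15,0,0]}}

```text
t: 5.48
ee_pos: [495.4, -62.1, 10.3]
orientation: [2.425, 1.993, 0.005]
ft_force: [4.0, -1.3, 0.9]
width: 0.2
```

```bash
python3 -c "
from h import *
inc([500,-60,10],79)
import pickle
o=ctrl.get_obs(); im=ctrl.get_image('wrist'); pickle.dump((o,im),open('w2.pkl','wb'))
cv2.imwrite('pics/w3.png',im['frame'][:,:,::-1])"
```

```text
ee [495.4 -62.1  10.3] yaw0 78.8 F [ 3.96 -1.26  0.92] t 5.47
shift [3.  4.1 0.3] turn -0.2
```

View pics/w3.png

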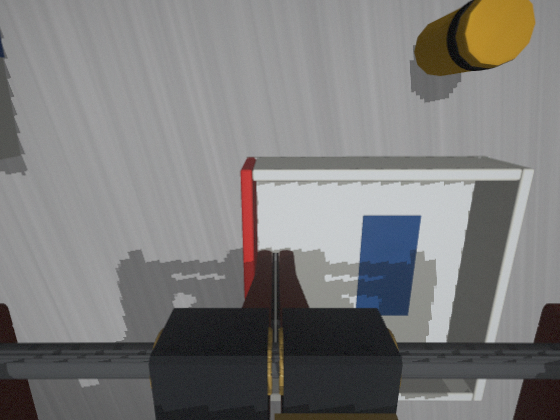

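>>> {"op": "move_arm", "data": {"increments": [255,0,15,0,0,255,10,30,0,0,255,25,46,0,0,255,40,46,0,0,255,46,46,0,0,255,50,46,0,0,255,54,46,0,0,255,58,46,0,0,255,62,46,0,0,255,66,46,0,0,255,70,46,0,0,255,73,46,0,0]}}

```text
t: 7.02
ee_pos: [554.3, 1.0, 10.5]
orientation: [2.425, 1.993, 0.005]
ft_force: [-0.7, -1.4, -2.9]
width: 0.5
```

```bash
python3 -c "
from h import *
inc([500,-60,10],79)
import pickle
o=ctrl.get_obs(); im=ctrl.get_image('wrist'); pickle.dump((o,im),open('w2.pkl','wb'))
cv2.imwrite('pics/w4.png',im['frame'][:,:,::-1])"
```

```text
ee [554.3   1.   10.5] yaw0 78.8 F [-0.68 -1.36 -2.86] t 7.03
shift [-70.3 -41.5   0.3] turn -0.2
```

View pics/w4.png

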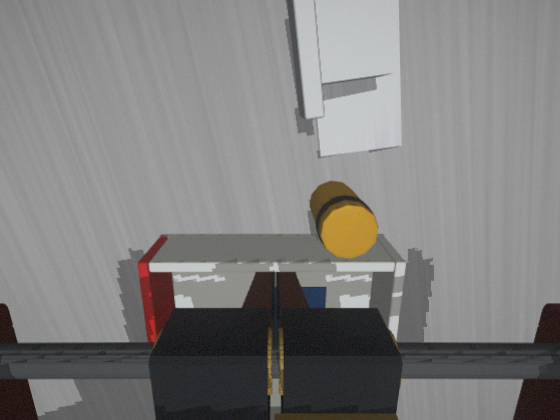

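>>> {"op": "move_arm", "data": {"increments": [255,3,0,0,0,255,5,0,0,0,255,7,0,0,0,255,9,0,0,0,255,10,0,0,0,255,10,0,0,0]}}

```text
t: 7.82
ee_pos: [555.6, 10.0, 10.6]
orientation: [2.425, 1.993, 0.002]
ft_force: [-2.3, -9.1, 1.6]
width: 0.5
```

>>> {"op": "move_arm", "data": {"increments": [255,-4,-10,0,0,255,-4,-25,0,0,255,-4,-40,0,0,255,-4,-46,0,0,255,-1,-46,0,0,255,0,-46,0,0]}}

```text
t: 8.57
ee_pos: [511.2, 19.2, 10.6]
orientation: [2.424, 1.993, 0.004]
ft_force: [0.2, 0.6, -0.2]
width: 0.5
```

```bash
cat >> h.py <<'E'
PC=np.array([590.9,30.9])
def arc(degs,dr=0.,r0=None):
    o=ctrl.get_obs(); R=cv2.Rodrigues(np.array(o["orientation"],float))[0]
    p=o["ee_pos"][:2]; v=p-PC; y0=np.degrees(np.arctan2(R[1,0],R[0,0]))
    print("ee",o["ee_pos"].round(1),"st",st(p).round(1),"r %.1f"%np.hypot(*v),"tool yaw(st) %.1f"%(y0-90+3.44),"F tool",(R.T@o["ft_force"]).round(2),"t",round(o["t"],2))
    for a in degs:
        t=-np.radians(a); c,s=np.cos(t),np.sin(t)
        w=np.array([[c,-s],[s,c]])@v; w*=((np.hypot(*v)+dr)/np.hypot(*v))
        d=R.T@np.r_[PC+w-p,0]; print(a,d.round(1))
E
python3 -c "
from h import *
arc(range(2,40,2))
o=ctrl.get_obs();im=ctrl.get_image('wrist'); cv2.imwrite('pics/w5.png',im['frame'][:,:,::-1])"
```

```text
ee [511.2  19.2  10.6] st [-16.4  66.8] r 80.5 tool yaw(st) -7.7 F tool [0.67 0.06 0.19] t 8.57
2 [ 2.7 -0.9 -0. ]
4 [ 5.4 -1.7 -0. ]
6 [ 8.1 -2.4 -0. ]
8 [10.8 -3.  -0. ]
10 [13.6 -3.5 -0. ]
12 [16.4 -3.9 -0. ]
14 [19.2 -4.3 -0. ]
16 [22.  -4.5 -0. ]
18 [24.8 -4.6 -0. ]
20 [27.6 -4.6 -0. ]
22 [30.4 -4.5 -0. ]
24 [33.2 -4.4 -0. ]
26 [36.  -4.1 -0. ]
28 [38.8 -3.7 -0. ]
30 [41.6 -3.3 -0. ]
32 [44.3 -2.7 -0. ]
34 [47.1 -2.1 -0. ]
36 [49.8 -1.3 -0. ]
38 [52.4 -0.5 -0. ]
```

View pics/w5.png

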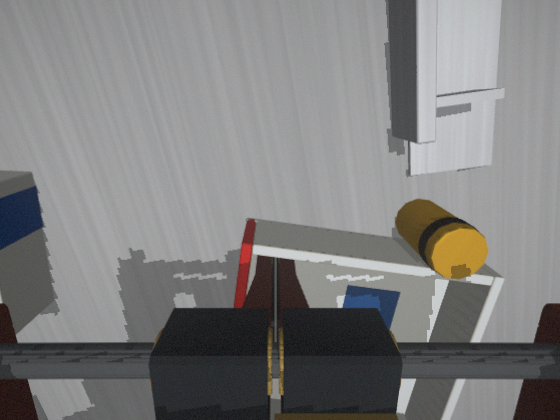

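>>> {"op": "move_arm", "data": {"increments": [255,2.7,-0.9,0,3,255,5.4,-1.7,0,6,255,8.1,-2.4,0,8,255,10.8,-3.0,0,10,255,13.6,-3.5,0,12,255,16.4,-3.9,0,14,255,19.2,-4.3,0,16,255,22,-4.5,0,18,255,24.8,-4.6,0,20]}}

```text
t: 9.75
ee_pos: [512.7, 43.9, 10.6]
orientation: [2.733, 1.54, 0.006]
ft_force: [1.9, -4.4, -0.5]
width: 0.6
```

```bash
python3 -c "
from h import *
arc(range(2,30,2))
o=ctrl.get_obs();im=ctrl.get_image('wrist'); cv2.imwrite('pics/w6.png',im['frame'][:,:,::-1])"
```

```text
ee [512.7  43.9  10.6] st [ 8.5 66.8] r 79.3 tool yaw(st) -27.8 F tool [-2.77  3.85  0.52] t 9.75
2 [ 2.6 -1.  -0. ]
4 [ 5.2 -1.9 -0. ]
6 [ 7.9 -2.7 -0. ]
8 [10.5 -3.4 -0. ]
10 [13.2 -4.  -0. ]
12 [16.  -4.5 -0. ]
14 [18.7 -4.9 -0. ]
16 [21.4 -5.2 -0. ]
18 [24.2 -5.5  0. ]
20 [27.  -5.6  0. ]
22 [29.7 -5.6  0. ]
24 [32.5 -5.6  0. ]
26 [35.3 -5.4  0. ]
28 [38.  -5.2  0. ]
```

View pics/w6.png

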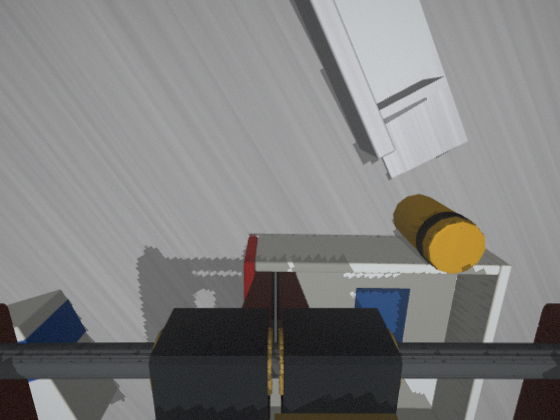

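>>> {"op": "move_arm", "data": {"increments": [255,2.6,-1,0,2,255,5.2,-1.9,0,4,255,7.9,-2.7,0,6,255,10.5,-3.4,0,8,255,13.2,-4,0,10,255,16,-4.5,0,12,255,18.7,-4.9,0,14,255,21.4,-5.2,0,16,255,24.2,-5.5,0,18,255,27,-5.6,0,20]}}

```text
t: 11.05
ee_pos: [522.1, 69.7, 10.6]
orientation: [2.961, 1.039, 0.007]
ft_force: [0.6, -5.5, -0.2]
width: 0.3
```

```bash
python3 -c "
from h import *
arc(range(2,28,2))
o=ctrl.get_obs();im=ctrl.get_image('wrist'); cv2.imwrite('pics/w7.png',im['frame'][:,:,::-1])"
```

```text
ee [522.1  69.7  10.6] st [34.7 58.9] r 79.0 tool yaw(st) -47.9 F tool [-2.97  4.6   0.21] t 11.05
2 [ 2.6 -1.   0. ]
4 [ 5.2 -1.9  0. ]
6 [ 7.8 -2.7  0. ]
8 [10.5 -3.4  0. ]
10 [13.2 -4.   0. ]
12 [15.9 -4.5  0. ]
14 [18.6 -4.9  0. ]
16 [21.3 -5.3  0. ]
18 [24.1 -5.5  0. ]
20 [26.8 -5.7  0. ]
22 [29.6 -5.7  0.1]
24 [32.3 -5.6  0.1]
26 [35.1 -5.5  0.1]
```

View pics/w7.png

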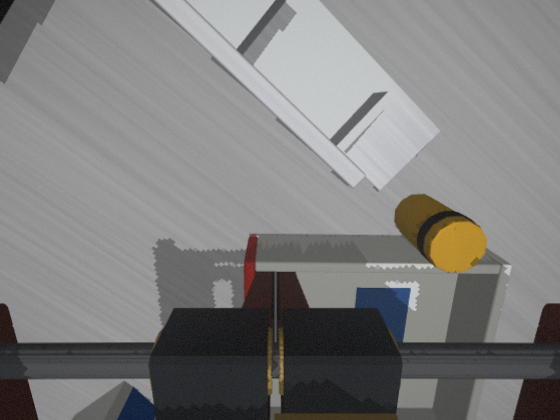

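>>> {"op": "move_arm", "data": {"increments": [255,0.3,-2,0,0,255,0.3,-4,0,0,255,0.3,-6,0,0,255,0.3,-7,0,0]}}

```text
t: 11.6
ee_pos: [518.6, 75.2, 10.6]
orientation: [2.96, 1.039, 0.008]
ft_force: [2.1, -4.5, 0.3]
width: 0.3
```

```bash
python3 -c "
from h import *
arc(range(2,28,2))
o=ctrl.get_obs();im=ctrl.get_image('wrist'); cv2.imwrite('pics/w8.png',im['frame'][:,:,::-1])"
```

```text
ee [518.6  75.2  10.6] st [40.  62.8] r 84.8 tool yaw(st) -47.9 F tool [-1.14  4.81 -0.32] t 11.6
2 [ 2.8 -1.   0. ]
4 [ 5.6 -1.8  0. ]
6 [ 8.5 -2.6  0. ]
8 [11.4 -3.2  0. ]
10 [14.3 -3.8  0. ]
12 [17.2 -4.2  0. ]
14 [20.2 -4.6  0. ]
16 [23.1 -4.8  0. ]
18 [26.1 -5.   0.1]
20 [29.  -5.   0.1]
22 [32.  -5.   0.1]
24 [35.  -4.8  0.1]
26 [37.9 -4.5  0.1]
```

View pics/w8.png

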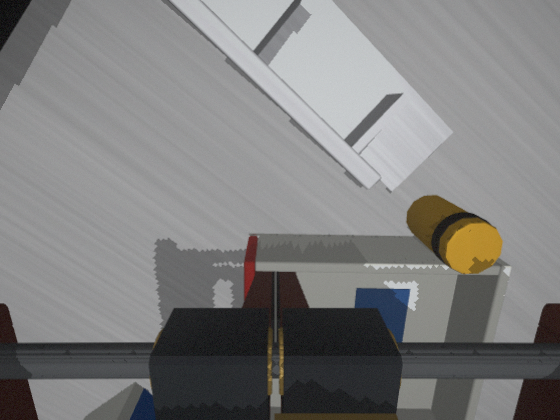

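>>> {"op": "move_arm", "data": {"increments": [255,2.8,-1,0,2,255,5.6,-1.8,0,4,255,8.5,-2.6,0,6,255,11.4,-3.2,0,8,255,14.3,-3.8,0,10,255,17.2,-4.2,0,12,255,20.2,-4.6,0,14,255,23.1,-4.8,0,16,255,26.1,-5.0,0,18,255,29.0,-5.0,0,20,255,32,-5.0,0,22,255,35,-4.8,0,24]}}

```text
t: 13.15
ee_pos: [542.0, 100.6, 10.5]
orientation: [3.113, 0.4, 0.006]
ft_force: [-2.9, -4.7, 1.2]
width: 0.6
```

```bash
python3 -c "
from h import *
arc(range(2,20,2))
o=ctrl.get_obs();im=ctrl.get_image('wrist'); cv2.imwrite('pics/w9.png',im['frame'][:,:,::-1])"
```

```text
ee [542.  100.6  10.5] st [66.7 40.9] r 85.1 tool yaw(st) -71.9 F tool [-3.97  3.84 -1.2 ] t 13.15
2 [ 2.8 -1.   0. ]
4 [ 5.6 -1.9  0. ]
6 [ 8.5 -2.7  0. ]
8 [11.4 -3.4  0. ]
10 [14.3 -3.9  0. ]
12 [17.2 -4.4  0. ]
14 [20.2 -4.8  0.1]
16 [23.1 -5.1  0.1]
18 [26.1 -5.3  0.1]
```

View pics/w9.png

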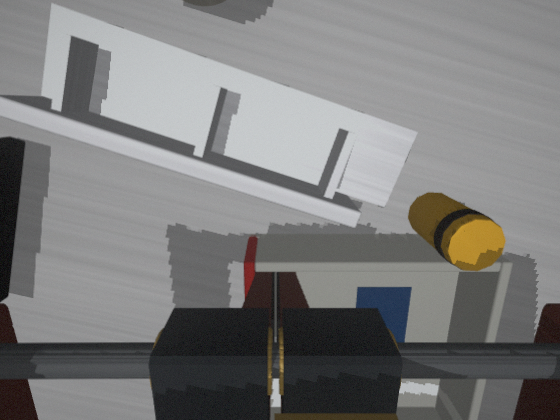

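>>> {"op": "move_arm", "data": {"increments": [255,2.8,-1,0,2,255,5.6,-1.9,0,4,255,8.5,-2.7,0,6,255,11.4,-3.4,0,8,255,14.3,-3.9,0,10,255,17.2,-4.4,0,12,255,19,-4.7,0,14,255,21,-4.9,0,15,255,22.5,-5,0,16]}}

```text
t: 14.32
ee_pos: [563.1, 111.4, 10.4]
orientation: [3.139, -0.042, 0.008]
ft_force: [-2.2, -3.2, -1.2]
width: 0.8
```

```bash
python3 -c "
from h import *
arc(range(2,4,2))
o=ctrl.get_obs();im=ctrl.get_image('wrist'); cv2.imwrite('pics/w10.png',im['frame'][:,:,::-1])"
```

```text
ee [563.1 111.4  10.4] st [78.8 20.5] r 85.1 tool yaw(st) -88.1 F tool [-2.16  3.28  1.15] t 14.32
2 [ 2.8 -1.   0. ]
```

View pics/w10.png

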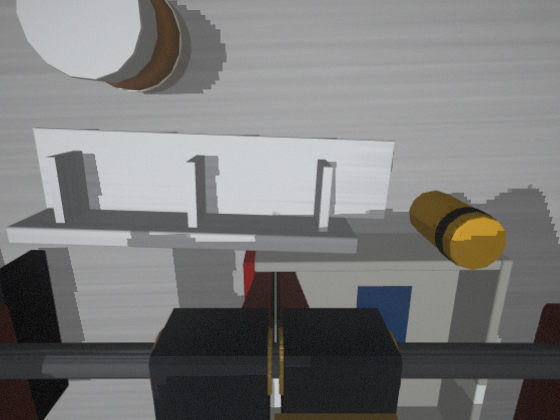

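>>> {"op": "move_arm", "data": {"increments": [255,1.5,-0.3,0,1,255,3,-0.5,0,1.6,255,4,-0.6,0,1.6,255,4.8,-0.6,0,1.6,255,5.2,-0.6,0,1.6]}}

```text
t: 15.0
ee_pos: [566.7, 111.9, 10.5]
orientation: [3.138, -0.087, 0.002]
ft_force: [-9.4, -1.0, 6.6]
width: 0.1
```

>>> {"op": "move_arm", "data": {"increments": [255,-4,3,0,0,255,-20,4,0,0,255,-40,4,0,0,255,-43,4,0,0,255,-43,0,0,0,255,-43,-4,0,0,255,-43,-9,0,0,255,-43,-14,0,0,255,-43,-20,0,0,255,-43,-26,0,0]}}

```text
t: 16.25
ee_pos: [525.8, 139.8, 10.6]
orientation: [3.137, -0.087, 0.003]
ft_force: [0.1, -6.6, 5.0]
width: 0.6
```

```bash
python3 -c "
from h import *
arc(range(2,4,2))
o=ctrl.get_obs();im=ctrl.get_image('wrist'); cv2.imwrite('pics/w11.png',im['frame'][:,:,::-1])"
```

```text
ee [525.8 139.8  10.6] st [105.   59.4] r 126.9 tool yaw(st) -89.7 F tool [ 0.52  6.57 -4.95] t 16.25
2 [ 3.7 -2.4 -0. ]
```

View pics/w11.png

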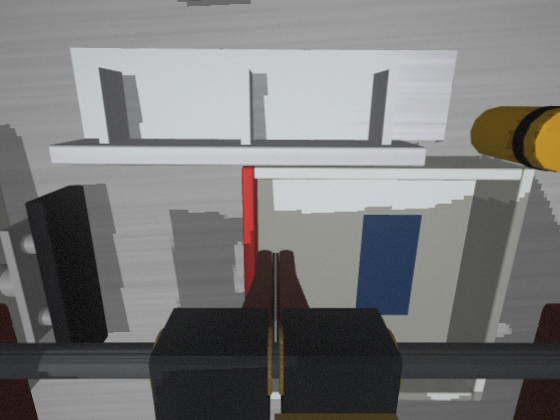

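>>> {"op": "move_arm", "data": {"increments": [255,0,-6,0,0,255,0,-12,0,0,255,0,-18,0,0,255,0,-24,0,0,255,0,-30,0,0,255,0,-36,0,0,255,0,-42,0,0,255,0,-48,0,0,255,0,-54,0,0,255,0,-60,0,0,255,0,-65,0,0,255,0,-69,0,0]}}

```text
t: 17.8
ee_pos: [530.1, 209.0, 10.6]
orientation: [3.136, -0.086, 0.003]
ft_force: [-1.1, -7.6, 4.4]
width: 0.1
```

```bash
python3 -c "
from h import *
arc(range(2,4,2))
o=ctrl.get_obs();im=ctrl.get_image('wrist'); cv2.imwrite('pics/w12.png',im['frame'][:,:,::-1])"
```

```text
ee [530.1 209.   10.6] st [174.2  59.3] r 188.2 tool yaw(st) -89.7 F tool [-0.71  7.7  -4.41] t 17.8
2 [ 6.1 -2.4  0. ]
```

View pics/w12.png

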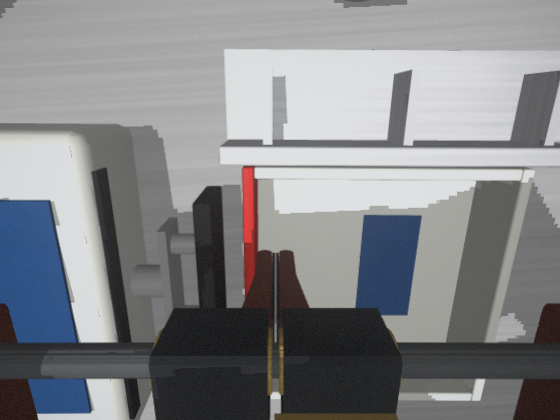

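>>> {"op": "move_arm", "data": {"increments": [255,0,2,0,0,255,0,3,0,0,255,0,3,-1,0,255,0,3,-1,0]}}

```text
t: 18.35
ee_pos: [530.1, 206.5, 11.7]
orientation: [3.137, -0.086, 0.003]
ft_force: [-0.0, -0.2, 0.3]
width: 0.5
```

>>> {"op": "move_arm", "data": {"increments": [255,0,-2,0,0,255,0,-4,0,0,255,0,-6,0,0,255,0,-8,0,0]}}

```text
t: 18.85
ee_pos: [530.3, 214.2, 11.7]
orientation: [3.136, -0.086, 0.002]
ft_force: [-0.6, -5.6, 2.9]
width: 0.8
```

>>> {"op": "move_arm", "data": {"increments": [255,0,-1.5,0,0,255,0,-3,0,0,255,0,-4,0,0,255,0,-5,0,0,255,0,-6,0,0]}}

```text
t: 19.48
ee_pos: [530.6, 220.0, 11.7]
orientation: [3.136, -0.086, 0.002]
ft_force: [0.3, -4.9, 3.6]
width: 0.2
```

>>> {"op": "move_arm", "data": {"increments": [255,0,-0.7,0,0,255,0,-1.4,0,0,255,0,-2,0,0]}}

```text
t: 19.85
ee_pos: [530.6, 221.8, 11.7]
orientation: [3.135, -0.086, 0.002]
ft_force: [-0.3, -7.2, 3.0]
width: 0.3
```

>>> {"op": "move_arm", "data": {"increments": [255,0,-0.4,0,0,255,0,-0.8,0,0]}}

```text
t: 20.1
ee_pos: [530.6, 222.1, 11.7]
orientation: [3.135, -0.086, 0.001]
ft_force: [-0.3, -8.4, 4.3]
width: 0.6
```

>>> {"op": "move_arm", "data": {"increments": [255,0,-0.6,0,0,255,0,-1.2,0,0,255,0,-1.2,0,0]}}

```text
t: 20.48
ee_pos: [530.6, 222.4, 11.7]
orientation: [3.134, -0.085, 0.001]
ft_force: [0.5, -10.2, 3.9]
width: 0.5
```

>>> {"op": "move_arm", "data": {"increments": [255,0,-1.0,0,0,255,0,-1.8,0,0,255,0,-1.8,0,0]}}

```text
t: 20.85
ee_pos: [530.6, 222.8, 11.7]
orientation: [3.132, -0.085, -0.0]
ft_force: [0.5, -12.5, 5.2]
width: 0.5
```

>>> {"op": "move_arm", "data": {"increments": [255,0,-1.6,0,0,255,0,-2.4,0,0,255,0,-2.4,0,0]}}

```text
t: 21.22
ee_pos: [530.6, 223.2, 11.8]
orientation: [3.129, -0.084, -0.002]
ft_force: [1.1, -16.4, 5.9]
width: 0.3
```

>>> {"op": "move_arm", "data": {"increments": [255,0,-1.9,0,0,255,0,-1.9,0,0,255,0,-1.9,0,0,255,0,-1.9,0,0,255,0,-1.9,0,0,255,0,-1.9,0,0,255,0,-1.9,0,0,255,0,-1.9,0,0,255,0,-1.9,0,0,255,0,-1.9,0,0]}}

```text
t: 22.48
ee_pos: [530.6, 223.1, 11.8]
orientation: [3.127, -0.084, -0.003]
ft_force: [1.5, -16.6, 6.1]
width: 0.5
```

```bash
python3 -c "
from h import *
arc(range(2,4,2))
o=ctrl.get_obs();im=ctrl.get_image('wrist'); cv2.imwrite('pics/w13.png',im['frame'][:,:,::-1])"
```

```text
ee [530.6 223.1  11.8] st [188.4  59.7] r 201.5 tool yaw(st) -89.6 F tool [ 2.36 16.59 -5.88] t 22.48
2 [ 6.6 -2.3 -0. ]
```

View pics/w13.png

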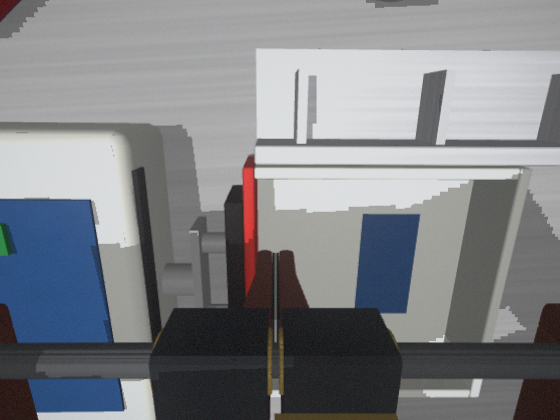

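>>> {"op": "move_arm", "data": {"increments": [255,0,0,0,0,255,0,2,0,0,255,0,8,0,0,255,0,20,0,0,255,0,25,-10,0,255,0,25,-50,0,255,0,25,-100,0,255,0,40,-150,0,255,0,60,-190,0,255,0,80,-190,0,255,0,80,-190,0,255,0,80,-190,0]}}

```text
t: 24.02
ee_pos: [525.9, 145.8, 201.6]
orientation: [3.126, -0.085, -0.007]
ft_force: [-0.7, -0.6, 0.7]
width: 0.4
```

```bash
python3 -c "
from h import *
import pickle
arc(range(2,4,2))
o=ctrl.get_obs();im=ctrl.get_image('wrist'); pickle.dump((o,im),open('w14.pkl','wb')); cv2.imwrite('pics/w14.png',im['frame'][:,:,::-1])
im=ctrl.get_image('top');cv2.imwrite('pics/top2.png',im['frame'][:,:,::-1])
cv2.imwrite('pics/w14a.png',cv2.resize(im['frame'][:,:,::-1][150:290,140:350],None,fx=3.8,fy=3.8,interpolation=cv2.INTER_CUBIC))"
```

```text
ee [525.9 145.8 201.6] st [110.9  59.7] r 132.0 tool yaw(st) -89.7 F tool [-0.68  0.61 -0.68] t 24.02
2 [ 3.9 -2.4 -0. ]
```

View pics/w14.png

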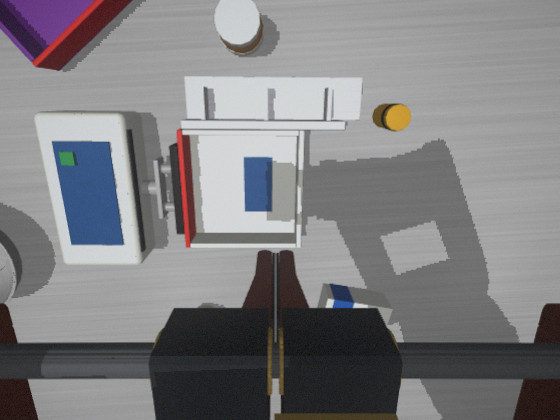

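View pics/top2.png

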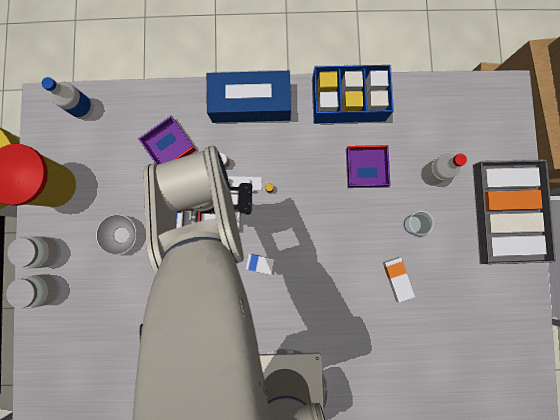

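```bash
python3 -c "
import cv2
f=cv2.imread('pics/w14.png')
cv2.imwrite('pics/w14b.png',cv2.resize(f[110:260,150:370],None,fx=3.6,fy=3.6,interpolation=cv2.INTER_CUBIC))"
```

```text
(no output)
```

View pics/w14b.png

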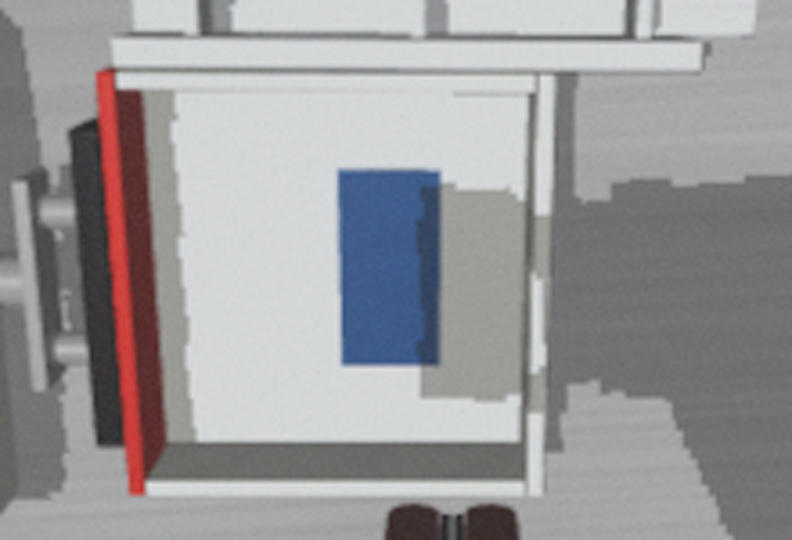

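```bash
python3 - <<'E'
from h import *
import pickle
o,im=pickle.load(open('w14.pkl','rb'))
B=lambda p: np.array(p,float)/3.6+[150,110]
def s(p,z): q=plane(im,B(p),z,o)[:,:2]; return np.array([st(v) for v in q]).round(1)
t=s([[97,72],[555,73],[543,495],[131,495]],35); print("tray",t.tolist(),"centre",t.mean(0))
e=[t[1]-t[0],t[2]-t[3],t[3]-t[0],t[2]-t[1]]
print([np.degrees(np.arctan2(v[1],v[0])).round(2) for v in e])
f=s([[113,69],[702,72]],32); print("fence",f.tolist(),np.degrees(np.arctan2(*(f[1]-f[0])[::-1])))
print("post",s([[(397-150)*3.6,(117-110)*3.6]],45))
E
```

```text
tray [[201.7, 1.8], [83.5, 1.5], [83.2, 120.5], [201.8, 120.4]] centre [142.55  61.05]
[np.float64(-179.85), np.float64(179.95), np.float64(89.95), np.float64(90.14)]
fence [[198.3, 1.3], [44.7, 1.3]] 180.0
post [[  1.6 -11.2]]
```

Measured in the station frame, the tray's red wall is at x≈202 mm (at least 189 needed). Its centre is at y≈60–61 mm, it is square within 0.2°, and the fence gap is under 1 mm. The arm is clear, so I'm handing in.

```bash
python3 -c "
from workcell import ctrl
print(ctrl.close_job())"
```

```text
the job is handed in; nothing more can be done
None
```

I pushed the tray from inside its walls up to the post and swung it a quarter turn clockwise around the post. Then I slid it along the fence and pressed the red wall onto the pad. The job was handed in at about 24 s of the 72 s allowed.

- **Press:** the finger force was about 16.5 N along the fence. Sliding had taken about 5 N, so roughly 11 N was on the pad, held for about 1.3 s. The whole force on the fingers reached about 17.8 N in my readings, under the 20 N limit.
- **Final position:** the wrist camera puts the red wall at station x ≈ 202 mm, on the pad, which is set back about 8 mm. The tray's centre is at y ≈ 61 mm (about 60 mm by the fence), square within 0.2°, with under 1 mm to the fence.
- **Other things:** none looked moved in the last pictures, though the arm hid the vial and part of that area in the top view. I did not measure them.
- **Post contact:** I could not measure it directly. I inferred about 1 N on the post during the part-way turn from the finger forces and from the post not shifting against the wall between pictures. That is the check I am least sure of.

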